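# Turn the recipe leaf

## Robot

A 6-joint arm with a two-finger parallel gripper is mounted at the origin on the work surface. World frame = base frame: x ahead of the robot, y to its left, z up, the work surface at z = 0. Lengths are in m, angles in rad, forces in N, time in s.
With the tool pointing down it reaches from about 0.375 to 0.975 m from the base axis. Payload 3.8 kg.
Tool frame: the origin (TCP) lies midway between the tips of the shut fingers; the grasp point (between the pads) lies 19 mm behind it; x points along the fingers, y is the direction in which the jaws open and shut, and the axes are right-handed (so a half turn about x gives the same grasp; the last joint's range is limited). The gripper opens to 88 mm and grips with 3 to 60 N. Pads are 18 mm wide; open, the fingers measure 123 mm over their backs; the gripper's body (75 mm by 187 mm) begins 45 mm behind the grasp point.
Start: joints at [-1.185, 0.264, 1.604, -0, 1.274, -0.037], TCP at [0.277, -0.616, 0.217] pointing down, gripper open.
Joint ranges: [-2.63, 2.63], [-0.94, 2.18], [0.31, 2.57], [-1.31, 4.45], [0, 2.66], [-2.55, 2.55]. Speed limits (rad/s): [2.57, 2.57, 3.14, 3.14, 3.14, 3.14].

## Interface

Orientations are given as a rotation vector (axis times angle).
In Python, from cell import manip, inverse_kinematics, cams, order gives the robot as it stands. Calls block until the motion is done:
- manip.move_pose(position, orientation): joint-space move of the TCP to a pose.
- manip.move_linear(position, rate=0.15, rot=None): straight line of the TCP; rot=None keeps the orientation; rate is the mean speed in m/s.
- manip.set_joints(angles): joint-space move.
- manip.set_gripper(opening, force=None): finger opening in m; force is the grip in N (None keeps the last); returns when the fingers have stopped.
- manip.dwell(seconds).
- inverse_kinematics(position, orientation): joint angles nearest the present ones, or None.
- manip.state(): the state.
- cams.capture(name): name is "side" or "top" or "wrist"; returns a dict with "image" (480x640x3 uint8, blue, green, red), "z_map" (480x640 float32, m along the optical axis (not along the pixel's ray), 0 where there is no reading), "intrinsics" (3x3 intrinsics, pixels), "position" and "orientation" of the camera in the world; the wrist camera has in their place "T_tool_cam" (4x4, takes a point from camera to tool coordinates, whose origin is the TCP and whose axes are the tool frame's). Camera axes: x right, y down, z forward; pixel columns grow to the right and rows downward; lengths in m; the calibration is good to about 2 mm. The wrist camera is an equidistant fisheye: a pixel r from the principal point sees the ray r / f radians off the axis. A picture is of the moment at which its call begins: read the wrist's pose just before it.
A pose or a line that the arm cannot do raises manip.IKError and nothing moves.
- order.close_job(): hands the job in, once; it reports no verdict.
The state is a dict: "clock": time; "joint_pos": joint angles; "joint_velocities": joint speeds; "tau": joint torques, N m; "tool_pos": TCP position; "tcp_rot": TCP orientation; "contact_force": force on the tool from outside, world axes, zero at the start; "moment": the same for the moment, N m; "gripper_width": finger opening in m.
Only numpy, scipy, OpenCV 4.12 (cv2) and the standard library are available. Lean on these libraries where they do the work, as an engineer would, in place of code of your own. Each camera call takes 0.05 s, during which the arm holds its last target. There are 200 camera calls.

## Task

Turn the stiff recipe leaf over its ring spine, from the right-hand board of the cradle to the left-hand board (right and left as the robot sees them), so that it lies flat against that board. Push it over gently with the fingertips or the outside of the fingers: do not pinch it, fling it or press hard. Leave the lunch jar, tongs, glass bowl and soup spoon where they are, and finish clear of everything.

Things in the scene. Friction and masses are not known exactly. Their poses are not given: they have to be found in the camera images.
- cradle: Bamboo recipe cradle fixed to the counter, 210 mm along its x (the spine), 225 mm along y, 60 mm high. Origin: centre of its foot, on the counter (z = 0); z up, y to its left board. Two 10 mm boards form a V, each rising 15 degrees away from the spine to an outer edge 112 mm out, top face 56 mm, underside 47 mm up. Thin legs 92 mm out at x = +/-85 mm; else free space under the leaf's overhang.
- spine (a point): Middle of the spine, the hinge line of the leaf, 32 mm above the counter; the hinge line runs along the cradle's x. Steel rings of 10 mm radius surround it.
- leaf (a joint): Angle (rad) of the white 4 mm thick leaf: 0 = flat on the right board (15 degrees above level), 1.31 = upright, 2.618 (rubber-cushioned stop) = flat on the left board. Starts at 0 to 0.3. Its stiff hinge (0.17 N m friction) keeps it at any angle; its edge moves with 0.5 to 2 N. 0.12 kg, 200 mm along the spine, 145 mm from hinge line to edge, overhanging the board by 30 mm.
- tab (a point): Middle of the outer edge, at mid-thickness, of the leaf's tab: a flat tongue in the leaf's plane at mid-length, 70 mm wide along the spine, reaching 173 mm from the hinge line (58 mm beyond the board). With the leaf flat on the right board it is 77 mm above the counter. Moves with the leaf; its x lies along the spine, its y points to the hinge line.
- jar: Bystander: insulated blue plastic lunch jar with a grey lid and carrying loop, diameter 100 mm, 186 mm high, standing loose to the left of the cradle; origin at the centre of its underside.
- tongs: Bystander: silver spring tongs lying loose on the far side of the cradle, 240 mm long along their x, 60 mm wide, 20 mm high; origin at mid-length on the counter.
- bowl: Bystander: small loose glass bowl, diameter 110 mm, 50 mm high, on the far side of the cradle towards the right; origin at the centre of its underside.
- spoon: Bystander: white ceramic soup spoon with a flat-bottomed round bowl, 54 mm across and 18 mm deep, and a stubby handle along its -x rising to 35 mm; 130 mm long in all; standing loose on the near side of the cradle (between it and the robot); origin at the centre of the underside of its bowl.

How it is judged:
On the way:
1. the leaf has been brought past upright (value of joint leaf above 1.4 rad), for 0.1 s.
At the end, for the whole second after the job is handed in: The leaf lies at rest against the left-hand board, within 0.07 rad (4 degrees) of its stop, and the jar, tongs, bowl and spoon are within 20 mm of where they stood (value of joint leaf above 2.55 rad and velocity of joint leaf below 0.05 rad/s and distance of each of jar, tongs, bowl, spoon from where it was at the start of the episode below 0.02 m); the robot touches nothing.
It fails at once if the leaf is pinched or pressed hard (over 35 N) (contact force between the fingers and leaf above 35 N).
It fails at once if the leaf is flung (faster than 3 rad/s) (velocity of joint leaf above 3 rad/s).
It fails at once if the jar, tongs, bowl or spoon is lifted or pushed away (20 mm) (distance of any of jar, tongs, bowl, spoon from where it was at the start of the episode above 0.02 m).
It also fails if it takes over 48 s, if anything falls off the work surface, if the arm or the gripper's body presses on something with over 40 N, if the wrist force passes 120 N, or if a joint passes its speed limit or range.

## Working session

There is one attempt and no reset: what is moved stays moved. The work goes in short steps, each a Python script; the robot and the scene stay as the last script left them, time stands still between calls to the robot, and variables do not carry over. Pictures are saved under pics/ and viewed, about 8 in all and at most 12, crops included, and the job is handed in when it is done.

```bash
mkdir -p pics; ls; python3 - <<'E'
from cell import manip,cams
import cv2,numpy as np
for n in ("top","side"):
    c=cams.capture(n); cv2.imwrite(f"pics/{n}0.png",c["image"])
    np.savez(f"/tmp/{n}0.npz",**c)
    print(n,c["intrinsics"].tolist(),c["position"],c["orientation"])
print(manip.state())
E
```

```text
pics
top [[569.2237169113513, 0.0, 326.78364514155777], [0.0, 569.2237169113513, 240.99665001718492], [0.0, 0.0, 1.0]] [0.51958791 0.10797057 1.1154112 ] [-2.14182911  2.20098677 -0.06180426]
side [[516.5846403546158, 0.0, 313.2633525013345], [0.0, 516.5846403546158, 227.03120756884314], [0.0, 0.0, 1.0]] [ 0.44538076 -0.4700319   0.81409033] [-2.42368188  0.30982768 -0.09342281]
{'clock': 0.1, 'joint_pos': array([-1.18488854e+00,  2.64655823e-01,  1.60520171e+00,  1.74577251e-05,
        1.27372690e+00, -3.69073408e-02]), 'joint_velocities': array([-0.00166096, -0.00106326, -0.00136843, -0.00091074, -0.00048877,
       -0.00075832]), 'tau': array([ 1.49197385e-04, -5.03620112e+01, -3.58070326e+01,  7.30334362e-02,
        2.33398005e-02, -5.13476527e-05]), 'tool_pos': array([ 0.27671647, -0.61493015,  0.21594668]), 'tcp_rot': array([ 1.98850554,  0.42882642, -1.98917552]), 'contact_force': array([ 0.3119974 ,  0.36951016, -0.2344113 ]), 'moment': array([ 0.04826308, -0.01076199,  0.01611509]), 'gripper_width': 0.08798156467884252}
```

View pics/top0.png

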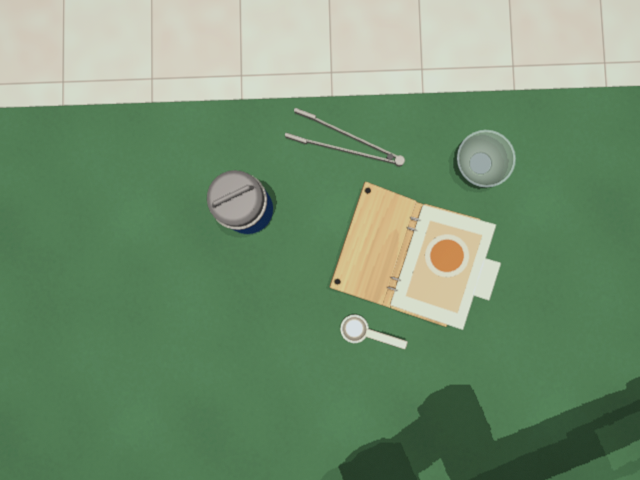

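View pics/side0.png

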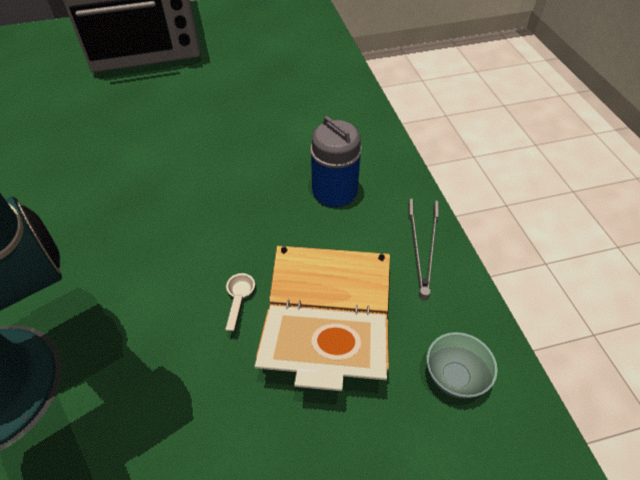

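Top: leaf with its tab at about (485,279), rings at (414,224) and (393,284), left board to (366,185)/(333,288), spoon (355,328)–(405,345), bowl (486,160), jar (238,200). Side view agrees. Now I'll measure from depth.

```bash
cat > h.py <<'E'
import numpy as np,cv2
from scipy.spatial.transform import Rotation as R
def cloud(c):
    K=c["intrinsics"];z=c["z_map"];v,u=np.mgrid[:480,:640]
    p=np.stack([(u-K[0,2])/K[0,0]*z,(v-K[1,2])/K[1,1]*z,z],-1)
    return p@R.from_rotvec(c["orientation"]).as_matrix().T+c["position"]
E
python3 - <<'E'
from h import *
np.set_printoptions(precision=4,suppress=True)
for n in("top","side"):
    c=np.load(f"/tmp/{n}0.npz");P=cloud(c);im=c["image"]
    hsv=cv2.cvtColor(im,cv2.COLOR_BGR2HSV)
    # leaf/board region: raised and not green
    box=np.zeros((480,640),bool)
    if n=="top": box[180:332,325:505]=1
    else: box[240:395,250:395]=1
    ok=box&(P[...,2]>.02)&(c["z_map"]>0)
    white=ok&(hsv[...,1]<60)&(hsv[...,2]>150)
    white=cv2.erode(white.astype(np.uint8),np.ones((3,3)))>0
    wood=ok&(hsv[...,1]>80)&(hsv[...,0]<30)
    nl,lab,st,_=cv2.connectedComponentsWithStats(white.astype(np.uint8))
    m=lab==1+np.argmax(st[1:,4]); Q=P[m]
    c0=np.median(Q,0);U,S,V=np.linalg.svd(Q-Q.mean(0),full_matrices=0);nrm=V[2]*np.sign(V[2][2])
    print(n,"leaf n",len(Q),Q.mean(0),"normal",nrm,"tilt deg",np.degrees(np.arccos(nrm[2])),"resid",((Q-Q.mean(0))@nrm).std())
    h=np.cross(nrm,[0,0,1]);h/=np.linalg.norm(h);print(" hinge dir",h,"yaw",np.degrees(np.arctan2(h[1],h[0])))
    nw,lw,sw,_=cv2.connectedComponentsWithStats(wood.astype(np.uint8))
    for i in range(1,nw):
        if sw[i,4]>2000:
            W=P[lw==i];W=W[(W[:,2]<.062)]
            r=cv2.minAreaRect(W[:,:2].astype(np.float32));print(" wood",sw[i],r,W[:,2].min(),W[:,2].max())
    # outline in leaf plane
    full=ok&(P[...,2]>.025)
    r=cv2.minAreaRect(P[m][:,:2].astype(np.float32));print(" leaf rect",r)
    if h[0]<0:h=-h
    y=np.cross([0,0,1],h)
    yy=(Q-0)@y; xx=Q@h
    print(" along spine",xx.min(),xx.max()," across",yy.min(),yy.max())
    T=Q[yy<yy.min()+.018];print(" tab end mean",T.mean(0),"span x",(T@h).min(),(T@h).max())
    print(" board rows y extents of ok:",((P[ok]@y).min(),(P[ok]@y).max()),"x",((P[ok]@h).min(),(P[ok]@h).max()))
    for k,(u,v) in dict(top=dict(spoon=(355,328),spoonh=(402,344),jar=(238,190),bowl=(486,135),lb1=(368,190),lb2=(338,281)),side=dict(spoon=(240,287),spoonh=(232,325),jar=(325,142),lb1=(284,250),lb2=(381,257)))[n].items(): print(" ",k,P[v,u])
E
```

```text
top leaf n 3747 [ 0.5487 -0.0921  0.0595] normal [0.1001 0.2757 0.956 ] tilt deg 17.056833132082858 resid 0.001922525301476772
 hinge dir [ 0.9399 -0.3414  0.    ] yaw -19.960756590355775
 wood [ 330  182   86  123 5979] ((0.5967227220535278, 0.03709481656551361), (0.11611581593751907, 0.2095557004213333), 69.9754867553711) 0.02000040558485372 0.061858772885923896
 leaf rect ((0.5474367141723633, -0.09488856792449951), (0.1566653698682785, 0.19727560877799988), 70.0099105834961)
 along spine 0.4483286239474921 0.6455909396703379  across 0.019366282450421112 0.17606147864182506
 tab end mean [ 0.5241 -0.1599  0.0816] span x 0.5144941269702358 0.5801916594481586
 board rows y extents of ok: (np.float64(0.016602216760423234), np.float64(0.29732345797076903)) x (np.float64(0.37898293526064564), np.float64(0.736511014709709))
  spoon [0.4365 0.0801 0.006 ]
  spoonh [ 0.4063 -0.0068  0.0296]
  jar [0.6805 0.2706 0.1895]
  bowl [ 0.7995 -0.1814  0.0356]
  lb1 [0.6958 0.0494 0.0592]
  lb2 [0.5275 0.1102 0.056 ]
side leaf n 3226 [ 0.5447 -0.1046  0.0633] normal [0.1021 0.2778 0.9552] tilt deg
[... 386 characters left out ...]
, 0.1503150761127472), 69.93930053710938) 0.039670804380252056 0.06199760971051549
 leaf rect ((0.5453331470489502, -0.0962357223033905), (0.15738672018051147, 0.19621703028678894), 70.03079986572266)
 along spine 0.44704088659409796 0.643319722485303  across 0.01905498675058752 0.17656654439375277
 tab end mean [ 0.5219 -0.1612  0.0821] span x 0.5115964238502163 0.5780995478531619
 board rows y extents of ok: (np.float64(0.01608462187040218), np.float64(0.29750818492987224)) x (np.float64(0.4004239170610609), np.float64(0.6500412482201615))
  spoon [0.4336 0.0873 0.0045]
  spoonh [ 0.4085 -0.0049  0.0318]
  jar [0.6451 0.2623 0.1649]
  lb1 [0.526  0.1099 0.0587]
  lb2 [0.6936 0.0495 0.0577]
```

Both views agree: cradle yaw about -20°, spine at about (0.576,-0.014,0.032), leaf tilt 17° (angle about 0.03), tab top 82 mm (expected ~80), leaf and board extents match the sizes given. Next I plan the push and check IK: shut fingers tilted under the tab, follow the arc, then press down with the tip.

```bash
cat >> h.py <<'E'
S=np.array([.576,-.014,.032]);H=np.array([np.cos(np.radians(-20)),np.sin(np.radians(-20)),0]);Y=np.array([-H[1],H[0],0]);Z=np.array([0,0,1.])
def rot(tau,sg):  # tool points to the left board and tau deg below level, jaws along the spine
    t=np.radians(tau);d=np.cos(t)*Y-np.sin(t)*Z
    return R.from_matrix(np.c_[d,sg*H,np.cross(d,sg*H)]).as_rotvec()
def at(y,z,x=0): return S+x*H+y*Y+(z-.032)*Z   # y from hinge line, z above counter
def wp(phi,over=0):  # TCP pose that holds the leaf at phi deg above right level
    tau=np.clip(phi,35,70);f=np.radians(phi+over);t=np.radians(tau)
    r=np.interp(phi,[60,150],[.150,.125])
    p=r*np.array([-np.cos(f),np.sin(f)])-.002*np.array([np.sin(f),np.cos(f)])-.008*np.array([np.sin(t),np.cos(t)])
    return at(p[0],p[1]+.032),tau
E
python3 - <<'E'
from h import *
from cell import inverse_kinematics as ik
np.set_printoptions(precision=2,suppress=True)
for sg in(1,-1):
    for nm,p,t in [("hi",at(-.27,.2),35),("pre",at(-.27,.05),35),("under",at(-.15,.05),35)]+[(f,*wp(f)) for f in(25,35,50,70,90,120,150,165)]:
        print(sg,nm,p,t,ik(p,rot(t,sg)))
E
```

```text
1 hi [ 0.48 -0.27  0.2 ] 35 [-1.    0.39  1.77  0.71  1.66 -0.84]
1 pre [ 0.48 -0.27  0.05] 35 [-1.    0.59  1.81  0.71  1.48 -1.  ]
1 under [ 0.52 -0.15  0.05] 35 [-0.84  0.51  1.95  0.83  1.37 -0.97]
1 25 [ 0.53 -0.15  0.09] 35 [-0.83  0.45  1.96  0.83  1.4  -0.92]
1 35 [ 0.53 -0.13  0.11] 35 [-0.81  0.4   1.96  0.84  1.41 -0.88]
1 50 [ 0.54 -0.11  0.14] 50 [-0.67  0.22  1.98  0.69  1.28 -0.64]
1 70 [ 0.56 -0.07  0.17] 70 [-0.39  0.08  1.96  0.38  1.15 -0.21]
1 90 [ 0.57 -0.02  0.17] 70 [-0.3   0.08  1.95  0.39  1.13 -0.12]
1 120 [0.6  0.04 0.15] 70 [-0.18  0.12  1.95  0.4   1.04 -0.03]
1 150 [0.61 0.08 0.09] 70 [-0.11  0.2   1.97  0.43  0.93 -0.01]
1 165 [0.61 0.09 0.06] 70 [-0.09  0.24  1.98  0.45  0.87 -0.02]
-1 hi [ 0.48 -0.27  0.2 ] 35 [-1.    0.39  1.77  0.71  1.66  2.3 ]
-1 pre [ 0.48 -0.27  0.05] 35 [-1.    0.59  1.81  0.71  1.48  2.14]
-1 under [ 0.52 -0.15  0.05] 35 [-0.84  0.51  1.95  0.83  1.37  2.17]
-1 25 [ 0.53 -0.15  0.09] 35 [-0.83  0.45  1.96  0.83  1.4   2.22]
-1 35 [ 0.53 -0.13  0.11] 35 [-0.81  0.4   1.96  0.84  1.41  2.26]
-1 50 [ 0.54 -0.11  0.14] 50 [-0.67  0.22  1.98  0.69  1.28  2.5 ]
-1 70 [ 0.56 -0.07  0.17] 70 None
-1 90 [ 0.57 -0.02  0.17] 70 None
-1 120 [0.6  0.04 0.15] 70 None
-1 150 [0.61 0.08 0.09] 70 None
-1 165 [0.61 0.09 0.06] 70 None
```

```bash
python3 - <<'E'
from h import *
from cell import manip,cams
manip.set_gripper(0.0,5)
manip.move_pose(at(-.27,.2),rot(35,1))
manip.move_linear(at(-.27,.05))
manip.move_linear(at(-.15,.05),rate=.08)
s=manip.state();print(s["clock"],s["tool_pos"],at(-.15,.05),s["contact_force"],s["gripper_width"])
cv2.imwrite("pics/side1.png",cams.capture("side")["image"][120:,80:560])
E
```

```text
5.6 [ 0.52477378 -0.15546946  0.05000659] [ 0.52469698 -0.15495389  0.05      ] [ 0.41920826 -0.72855393  0.77854623] 0.0005464753486328334
```

View pics/side1.png

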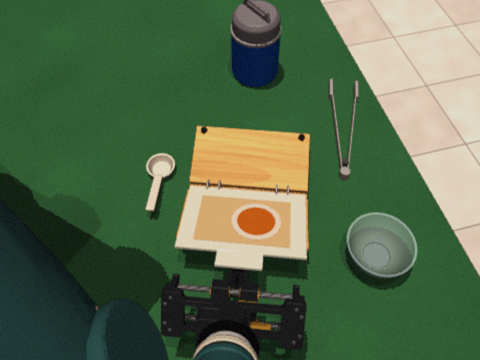

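The shut fingers are under the tab at (238,270), with no contact (under 1 N) and nothing disturbed. I'll push to past upright, logging forces.

```bash
python3 - <<'E'
from h import *
from cell import manip,cams
for f in range(25,126,10):
    p,t=wp(f); manip.move_linear(p,rate=.08,rot=rot(t,1))
    s=manip.state();F=s["contact_force"];print(f,round(s["clock"],2),F.round(1))
    if np.linalg.norm(F)>12: print("STOP");break
cv2.imwrite("pics/side2.png",cams.capture("side")["image"][120:,80:560])
E
```

```text
25 6.28 [-0.   0.4  0.6]
35 6.75 [ 0.5 -0.  -0.5]
45 7.22 [-0.7 -0.6  1.1]
55 7.7 [-0.7 -0.  -0.6]
65 8.18 [0.8 0.1 0.1]
75 8.65 [-0.5 -0.9  0.5]
85 9.12 [ 0.5 -0.9 -0.3]
95 9.57 [-0.4  0.8 -0.9]
105 10.03 [ 0.7  0.1 -0.2]
115 10.47 [-0.7  0.1 -0.9]
125 10.92 [-0.3  0.1  0.4]
```

View pics/side2.png

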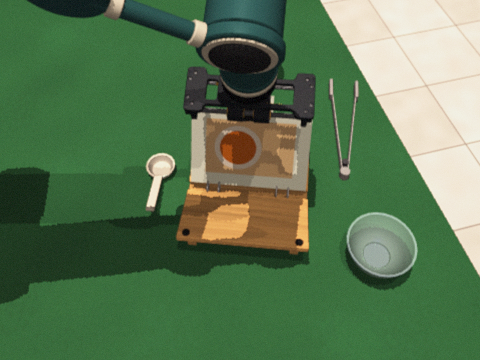

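The leaf is past upright with the fingers behind it, and the right board is bare (240,220). I'll go on to the stop, ending in small force-guarded steps, then back off.

```bash
python3 - <<'E'
from h import *
from cell import manip,cams
hit=0
for f in [133,141,148,153]+list(np.arange(156,176,1.)):
    p,t=wp(f); manip.move_linear(p,rate=.06 if f<156 else .03,rot=rot(t,1))
    if f>=156: manip.dwell(.15)
    s=manip.state();F=s["contact_force"];print(f,round(s["clock"],2),F.round(1),s["tool_pos"].round(4)[2],p[2].round(4))
    if F[2]>6: break
manip.dwell(.3)
print(manip.state()["contact_force"])
p=manip.state()["tool_pos"]
manip.move_linear(p+.10*Z-.03*Y,rate=.08)
manip.move_linear(p+.20*Z-.2*Y,rate=.2)
manip.dwell(.3)
s=manip.state();print(s["clock"],s["contact_force"])
for n in("top","side"):
    c=cams.capture(n);np.savez(f"/tmp/{n}3.npz",**c);cv2.imwrite(f"pics/{n}3.png",c["image"])
    P=cloud(c);q=P-S
    x,y,z=q@H,q@Y,P[...,2]
    m=(abs(x)<.09)&(y>.03)&(y<.135)&(z>.03)&(z<.15)&(c["z_map"]>0)
    k=np.polyfit(y[m],z[m],1);print(n,m.sum(),"slope deg",np.degrees(np.arctan(k[0])),"z at 0",k[1], "tab tip y", y[(abs(x)<.03)&(z>.05)&(z<.12)&(y<.2)&(y>0)].max())
E
```

```text
133 11.43 [0.9 0.1 0.3] 0.1249 0.1255
141 11.88 [-0.2 -0.9  0.2] 0.1103 0.1111
148 12.28 [ 0.6 -1.1  0.4] 0.0967 0.0975
153 12.62 [-0.  -0.3  0.7] 0.0871 0.0878
156.0 13.13 [-0.3 -0.1 -0.7] 0.0819 0.0819
157.0 13.53 [-0.6  1.4 -0.1] 0.0799 0.0799
158.0 13.93 [-0.7 -0.5  0.5] 0.0778 0.0779
159.0 14.33 [ 0.1 -0.3  0.7] 0.0758 0.0759
160.0 14.73 [-0.1 -0.1 -0. ] 0.0738 0.0739
161.0 15.13 [-0.1 -0.2 -0.2] 0.0717 0.0719
162.0 15.53 [1.  0.2 0.3] 0.0697 0.0698
163.0 15.93 [-0.1  0.1  0.2] 0.0676 0.0677
164.0 16.33 [ 0.   1.  -0.2] 0.0655 0.0656
165.0 16.73 [0.3 0.6 0.2] 0.0634 0.0635
166.0 17.13 [ 0.1 -0.2  0.7] 0.0613 0.0614
167.0 17.53 [ 0.2 -0.7 -0. ] 0.0593 0.0593
168.0 17.93 [-0.  -0.5 -0.6] 0.0571 0.0572
169.0 18.33 [-0.5 -0.2 -0.4] 0.055 0.0551
170.0 18.73 [ 0.1 -0.4  0.1] 0.0528 0.0529
171.0 19.13 [0.2 0.4 0.3] 0.0507 0.0508
172.0 19.53 [-0.1 -0.6 -0.1] 0.0485 0.0486
173.0 19.93 [-0.2  0.5  0.9] 0.0464 0.0465
174.0 20.33 [ 0.5 -0.7  2.5] 0.0447 0.0443
175.0 20.73 [-6.3 -2.9 13. ] 0.0443 0.0422
[-6.45807127 -2.65653099 14.12517989]
23.95 [ 0.22996189  1.49355262 -0.25176946]
top 5392 slope deg 14.842059025688625 z at 0 0.03504476203112939 tab tip y 0.16691999960502427
side 1317 slope deg 14.95233727919774 z at 0 0.03509177931486945 tab tip y 0.08957120777084213
```

View pics/top3.png

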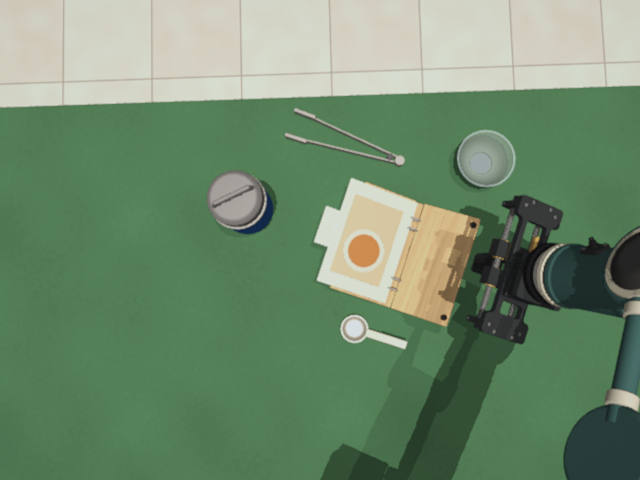

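View pics/side3.png

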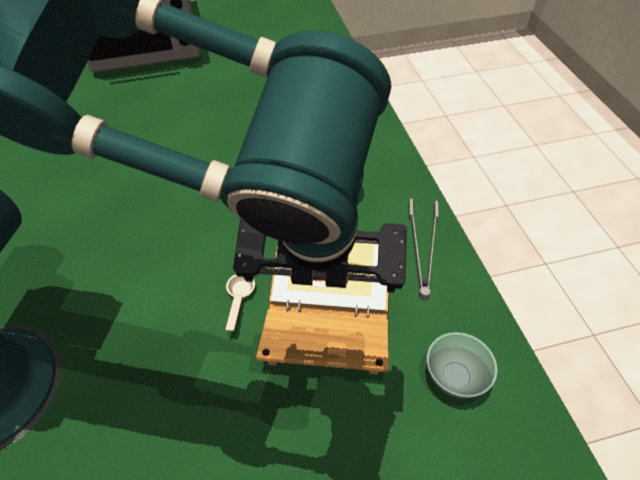

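Top view: the leaf is flat on the left board, its tab at (327,227) clear of the jar. Jar, tongs, bowl and spoon are at their original pixels. The gripper is about 0.2 m above the counter and free.

```bash
python3 - <<'E'
from cell import manip,order
s=manip.state();print(s["clock"],s["tool_pos"],s["contact_force"])
order.close_job()
E
```

```text
24.05 [ 0.54800257 -0.09175467  0.24403991] [-1.27977572  0.56921244 -0.46701114]
the job is handed in; nothing more can be done
```

The leaf is turned over and lies flat on the left board, and I handed the job in at about 24 s of the 48 s allowed. I slid the shut fingers under the tab, pushed the leaf past upright along its arc, and pressed it to the stop in small force-checked steps. I then backed the gripper off, up and to the right.

**Last checks:**
- **Leaf:** depth from both cameras gives a slope of 14.8° to 15.0° at the expected height, against 15° for fully flat; the limit is about 19°.
- **Bystanders:** the jar, tongs, bowl and spoon looked unmoved by eye in the final top view. I did not measure their positions in mm.
- **Forces:** the last press reached about 16 N at the wrist, against the 35 N limit. Until then contact forces were near the sensor noise.
- **Clearance:** the tool finished about 0.24 m above the counter with no contact.

**One disagreement:** the stop was met about 9° later than my nominal tip path predicted. My fingertip thickness was a guess, so the tip probably contacts closer to the TCP than I assumed. Stopping on force covered the difference. The side camera's tab-tip figure was unusable because the gripper hid the tab.

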